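Strip the burnt-out solenoid coil and recover its nut

ROBOT

A 6-joint arm with a two-finger parallel gripper is mounted at the origin on the work surface. World frame = base frame: x ahead of the robot, y to its left, z up, the work surface at z = 0. Lengths are in mm, angles in rad, forces in N, time in s.
With the tool pointing down it reaches from about 325 to 925 mm from the base axis. Payload 3.1 kg.
Tool frame: the origin (TCP) lies on the mounting face of the last link; the fingertips stand 173 mm ahead of it and the grasp point (between the pads) lies 155 mm ahead of it; z points along the fingers, y is the line along which they close (so a half turn about z gives the same grasp; the last joint's range is limited). The gripper opens to 85 mm and grips with 20 to 120 N. Pads are 22 mm wide; open, the fingers measure 114 mm over their backs; the gripper's body (76 mm by 85 mm) begins 54 mm behind the grasp point. The pads swing forward as they close: fully open they stand 13 mm farther back than shut.
Start: joints at [1.193, 0.217, 1.613, -0, 1.311, -0.112], TCP at [164.157, 603.07, 404.7] pointing down, gripper open.
Joint ranges: [-2.75, 2.75], [-0.78, 2.1], [0.31, 2.55], [-1.13, 4.27], [0.13, 2.63], [-2.58, 2.58]. Speed limits (rad/s): [2.79, 2.79, 3.14, 3.14, 3.14, 3.14].

INTERFACE

Orientations are given as a 3x3 rotation matrix whose columns are the frame's x, y, z axes.
In Python, from plant import robot, viewer gives the robot as it stands.
- The arm moves only by the tool servo_tool, never from a script. Its arguments are lists of equal length, an entry for each row: "linear": the shift along the tool's x, y, z each as a share of 0.2 m, from -1 to 1, a list of three; "rotation": the turn, a rotation vector about the tool's x, y, z each as a share of 10 degrees, from -1 to 1, a list of three; "claw": the gripper's target within -1 to 1 (shut at 1, half-way at 0, fully open at -1). In form: {"linear": [[dx, dy, dz], ...], "rotation": [[wx, wy, wz], ...], "claw": [claw, ...]}. A call has 1 to 20 rows; each row shifts and turns the commanded pose from where the row before left it, along the tool's axes as they then stand; what a row does not reach is not made up. A row lasts 1/8 s, in which the tool goes at most 62.5 mm and 10.7 degrees, less where a joint would pass 70% of its speed; a pose out of reach is approached as far as the arm can. A call with a number of a shift or a turn outside -1 to 1 is refused whole. A call with a gripper value outside its range is refused whole. The fingers move at their own pace and stop on an object; the grip force is fixed at half the most. Time passes only in rows, so rows that do not move let the fingers close. It gives the time, the measured TCP pose, the force, the opening and the grip force at its end, in the units of the state.
- robot.get_obs(): the state, without advancing time (a new reading comes with each control period).
- viewer.grab_frame(name): name is "scene" or "top"; returns (picture, depth): 400x640x3 uint8, blue, green, red; 400x640 float32, mm along the optical axis (not along the pixel's ray), 0 where there is no reading.
- viewer.calibration(name): a dict with "camera_matrix" (3x3 intrinsics, pixels), "eye" and "attitude" of the camera in the world. Camera axes: x right, y up, looking along -z (the intrinsics and any distortion apply to the point x, -y, -z); pixel columns grow to the right and rows downward; lengths in mm; the calibration is good to about 2 mm. A picture is of the moment at which its call begins. calibration takes no time and is no camera call.
- robot.hand_in(): hands the job in; it is judged then, once.
The state is a dict: "t": time; "joints": joint angles; "dq": joint speeds; "effort": joint torques, N m; "position": TCP position; "ee_rot": TCP orientation; "wrist_force": force on the tool from outside, world axes, zero at the start; "torque": the same for the moment, N m; "grip_width": opening from 0.0 (shut) to 1.0 (fully open); "gripper_force": force on a finger pad.
Only numpy, scipy, OpenCV 4.12 (cv2) and the standard library are available. Lean on these libraries where they do the work, as an engineer would, in place of code of your own. Each camera call takes 0.05 s, during which the arm holds its last target. There are 200 camera calls.

TASK

A coil on the dental unit's valve manifold has burnt out: the dark one, whose brass nut is already off and has rolled under the wire guard of the power supply. Slide that coil straight up off its stem without straining the stem and stand it upright, terminals up, in the steel tray; draw the nut out with the hooked pick, only taking hold of it once it is clear of the guard, lay it in the tray too, and put the pick back in its cradle as it was. Leave everything else where it is.

Things in the scene. Friction and masses are not known exactly. Their poses are not given: they have to be found in the camera images.
- coil: the burnt coil to remove: bobbin 40 mm in diameter, 36 mm tall, black flanges, dark brown scorched winding, 16 mm bore, about 120 g; two flat terminals stand on its top near the rim (local +x side, to 49 mm above the underside). Origin at the centre of its underside, z up along the bore. It sits loose on its stem, underside 40 mm above the worktop
- good_coil_a: a good coil: fixed, 40 mm diameter, 36 mm tall, bright copper winding between black flanges, held by its brass nut, whose top is 46 mm above the coil's underside; origin at the centre of its underside, z up
- good_coil_b: a good coil: fixed, 40 mm diameter, 36 mm tall, bright copper winding between black flanges, held by its brass nut, whose top is 46 mm above the coil's underside; origin at the centre of its underside, z up
- good_coil_c: a good coil: fixed, 40 mm diameter, 36 mm tall, bright copper winding between black flanges, held by its brass nut, whose top is 46 mm above the coil's underside; origin at the centre of its underside, z up
- manifold: fixed aluminium valve block 50 (x) x 196 (y) x 30 mm; on it four brass seats, 34 mm square, tops 40 mm above the worktop, in a row along its y at -69, -23, 23, 69 mm, each with an upright stem 13 mm thick rising 47 mm above its seat. Any of them may carry the burnt coil; coils stand 6 mm apart. Hose stubs to 14 mm beyond the -x side, below 26 mm. Origin on the worktop under its centre
- nut: the dropped coil nut: knurled brass ring 26 mm in diameter, 10 mm high, 14 mm bore, 25 g, lying flat under the guard. Origin at the centre of its underside
- power_supply: fixed cream box, 121 mm high, with a wire guard. Origin on the worktop below the middle of the guard's open edge; +x goes in under it, y along it. Guard: 5 mm rods along y, 58 mm up, at x = 3, 29, 55, 81, 107 mm; sides (y = -100, 100 mm) closed by rods and a corner post; front open up to 55 mm. Terminal strip from x = 98 mm, box from x = 116 mm. The flat worktop runs on beneath
- pick: hooked pick, 50 g: square blue handle 120 mm long and 12 mm thick, its middle at the origin; from it a 5 mm steel rod runs along local +x to x = 170 mm, then turns down (local -z) into a leg whose end is 28 mm below the rod's axis. In the cradle it lies level, leg down; z is up
- pick_tip (a point): the lower end of the pick's hook leg: 170 mm along +x and 28 mm below the pick's origin
- cradle: fixed grey cradle: base 115 (x) x 50 (y) x 6 mm, two notched cheeks 8 mm thick at x = -45 and 45 mm. Notches 15 mm wide at the floor (36 mm up), flaring to 32 mm at the top (53 mm up). In place the pick's handle lies along the cradle's x, hook towards +x, the pick's origin 42 mm above the cradle's. Origin on the worktop under its middle
- tray: fixed steel parts tray, outside 220 (x) x 150 (y) x 22 mm high, 4 mm walls and floor; origin at the centre of its underside
- filter: old white filter, 28 mm diameter, 40 mm tall, standing in the tray: leave. Origin at the centre of its underside
- oil_bottle: bottle, 48 mm diameter, 130 mm tall: leave. Origin under its centre
- cutters: red-handled side cutters lying flat, about 115 x 50 x 12 mm, jaws towards local +x: leave. Origin under the pivot
- screwdriver: yellow screwdriver lying on the worktop along its x, 160 mm long, handle 26 mm thick, towards -x: leave. Origin under its middle
- phone: black phone lying flat, 148 (x) x 72 x 9 mm: leave. Origin under its centre
- bur_block: blue block of dental burs, 60 (x) x 28 x 30 mm, beside the guard's opening: leave. Origin under its centre
- rinse_cup: white cup, 66 mm diameter, 75 mm tall: leave. Origin under its centre
Not all that is in view belongs to the job. Several things have the shape of the pick; the one meant has the colours described above. Leave any red look-alike of the coil alone.

How it is judged:
By the outcome, as a careful person would: the job done as asked, in the order asked, and still so for the second after the job is handed in, with the robot touching nothing.
It also fails if it takes over 72 s, if anything falls off the work surface, if the arm or the gripper's body presses on something with over 40 N, if the wrist force passes 120 N, or if a joint passes its speed limit or range.

## Working session

There is one attempt and no reset: what is moved stays moved. The work goes in short steps, Python scripts to look and compute and a tool call to move; the robot and the scene stay as the last step left them, time stands still between calls to the robot, and variables do not carry over. Pictures are saved under pics/ and viewed, at most 10 in all, crops included, and the job is handed in when it is done.

Besides the shell and the picture viewer there is one more tool, called after ">>>" in YAML: its name, and indented under it one key for each argument. servo_tool: Moves the arm, as the interface text tells. Its arguments: {"type":"object","properties":{"linear":{"type":"array","items":{"type":"array","items":{"type":"number"}}},"rotation":{"type":"array","items":{"type":"array","items":{"type":"number"}}},"claw":{"type":"array","items":{"type":"number"}}},"required":["linear","rotation","claw"]}

```bash
mkdir -p pics; cat > h.py <<'E'
import numpy as np, cv2
from plant import robot, viewer
def grab(n,save=None):
    im,d=viewer.grab_frame(n)
    if save: cv2.imwrite('pics/'+save+'.png',im)
    np.savez('last_'+n+'.npz',im=im,d=d)
    return im,d
def cloud(n,d):
    c=viewer.calibration(n);K=np.array(c['camera_matrix']);R=np.array(c['attitude']);e=np.array(c['eye'])
    v,u=np.mgrid[0:400,0:640]
    p=np.stack([(u-K[0,2])/K[0,0]*d,-(v-K[1,2])/K[1,1]*d,-d],-1)
    return p@R.T+e
E
python3 - <<'E'
from h import *
for n in('top','scene'):
    grab(n,n+'0'); c=viewer.calibration(n); print(n,c)
print(robot.get_obs())
E
```

```text
top {'camera_matrix': array([[464.04172859,   0.        , 311.63060046],
       [  0.        , 464.04172859, 197.31815862],
       [  0.        ,   0.        ,   1.        ]]), 'eye': array([ 283.26458956,  -61.14786506, 1176.51984283]), 'attitude': array([[-0.01650238,  0.98346725, -0.18033258],
       [-0.99965008, -0.0199574 , -0.01736148],
       [-0.02067342,  0.17998297,  0.98345246]])}
scene {'camera_matrix': array([[367.53944431,   0.        , 320.09061337],
       [  0.        , 367.53944431, 195.84207521],
       [  0.        ,   0.        ,   1.        ]]), 'eye': array([ 998.51678951, -554.00632507,  896.53325398]), 'attitude': array([[ 0.70949205, -0.52777071,  0.46698941],
       [ 0.70445293,  0.54916977, -0.44962054],
       [-0.01915992,  0.64797426,  0.76142121]])}
{'t': 0.1, 'joints': array([ 1.19277902e+00,  2.17658452e-01,  1.61478283e+00,  2.51444475e-05,
        1.31130926e+00, -1.12200495e-01]), 'dq': array([-2.81584232e-05,  3.44633404e-04, -1.82129888e-03,  1.07289078e-03,
       -8.10220457e-04,  2.73965338e-04]), 'effort': array([-6.23647702e-04, -3.98085451e+01, -3.04964805e+01, -1.75271653e-04,
        4.33931913e-03, -6.56913926e-06]), 'position': array([164.02632802, 602.71452364, 403.50624195]), 'ee_rot': array([[-9.64876437e-01,  2.62702856e-01, -8.19014327e-04],
       [ 2.62703999e-01,  9.64874408e-01, -1.99656126e-03],
       [ 2.65743617e-04, -2.14159325e-03, -9.99997671e-01]]), 'wrist_force': array([ 0.57963595, -0.81923193,  0.11739431]), 'torque': array([-0.00344778,  0.05278812,  0.02068543]), 'gripper_force': 0.0, 'grip_width': 0.9964942125941342}
```

View pics/top0.png

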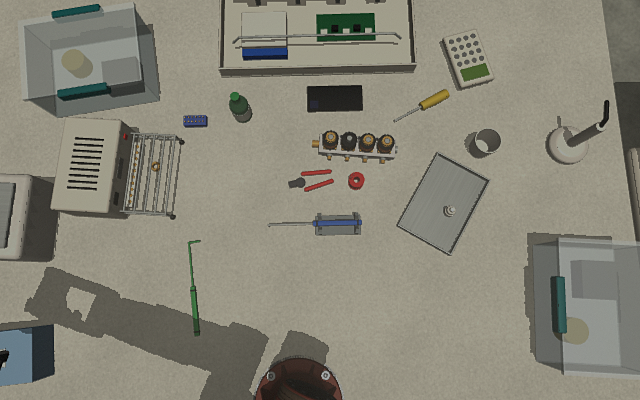

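View pics/scene0.png

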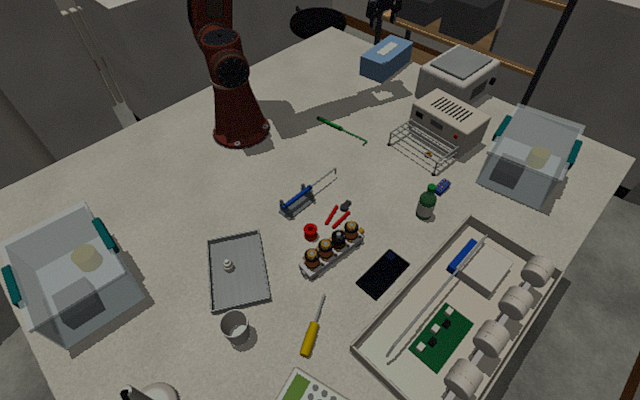

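The top view shows the manifold at (357,146), with the dark coil second from the left at (349,141). The nut is under the guard at (156,167), the tray at (443,203) and the filter at (449,211). There are two picks: blue-handled in its cradle (338,223) and green (195,290). The blue one matches. There's also a red coil look-alike at (356,180), to be left alone. I'll confirm with enlarged crops.

```bash
python3 - <<'E'
from h import *
im=np.load('last_top.npz')['im']
a=cv2.resize(im[115:245,260:410],None,fx=5,fy=4.5,interpolation=cv2.INTER_CUBIC)
a=cv2.resize(im[120:240,260:420],None,fx=5,fy=5,interpolation=cv2.INTER_CUBIC)
cv2.imwrite('pics/c1.png',a)
b=cv2.resize(im[105:225,50:210],None,fx=5,fy=5,interpolation=cv2.INTER_CUBIC)
cv2.imwrite('pics/c2.png',b)
E
```

```text
(no output)
```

View pics/c1.png

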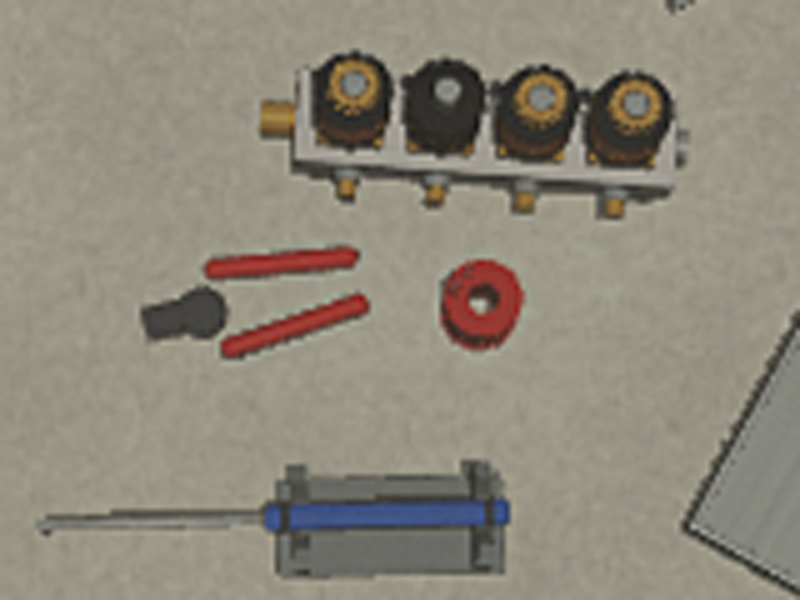

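View pics/c2.png

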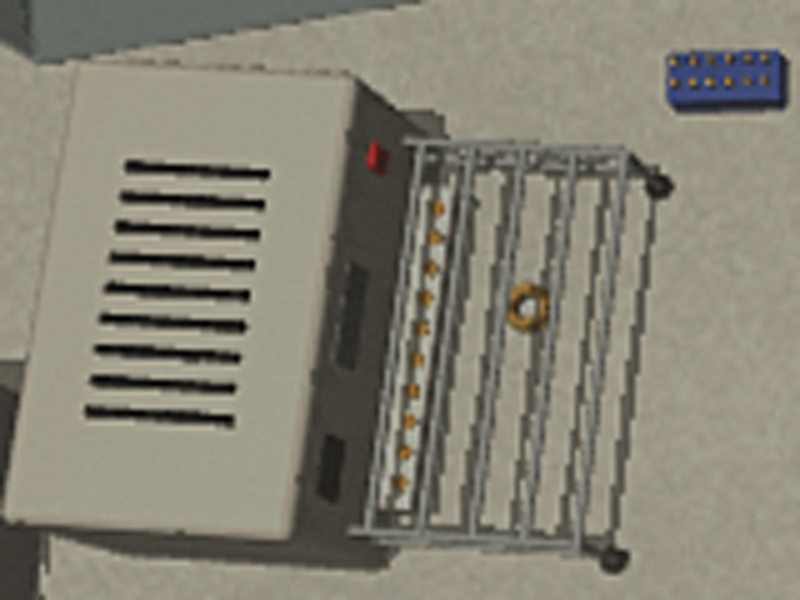

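Confirmed: the blue-handled pick in the grey cradle has its handle at x 265–510 in the crop and its hook tip at (45,525). The dark coil has a bare stem at (448,90), while the good coils have brass nuts. In the guard crop the nut is at (528,307), between the second and third rods from the opening. Now to measure.

```bash
cat >> h.py <<'E'
def ray(n,u,v,z):
    c=viewer.calibration(n);K=np.array(c['camera_matrix']);R=np.array(c['attitude']);e=np.array(c['eye'])
    d=R@np.array([(u-K[0,2])/K[0,0],-(v-K[1,2])/K[1,1],-1]); return e+d*(z-e[2])/d[2]
E
python3 - <<'E'
from h import *
np.set_printoptions(precision=1,suppress=True)
D=np.load('last_top.npz');d=D['d'];P=cloud('top',d)
c1=lambda x,y:(260+(x+.5)/5-.5,120+(y+.5)/5-.5); c2=lambda x,y:(50+(x+.5)/5-.5,105+(y+.5)/5-.5)
def s(name,uv,z): 
    u,v=uv; print(name,np.round(uv,1),ray('top',u,v,z)[:2],'depth pt',P[int(round(v)),int(round(u))])
for n,x,y in(('A',353,82),('burnt',448,90),('B',542,96),('C',636,103)): s(n,c1(x,y),87)
s('hl',c1(266,517),48);s('hr',c1(509,512),48);s('hook top',c1(44,525),45)
s('nut',c2(528,307),10)
s('post1',c2(657,187),0);s('post2',c2(613,558),0)
s('rodfront top',c2(626,153),60);s('rodfront bot',c2(577,550),60)
s('rod2 t',c2(571,153),60);s('rod2b',c2(528,548),60)
s('rod3 t',c2(521,153),60)
for n,u,v in(('tL',437,153),('tR',489,180),('tB',450,254),('tl',397,224)): s(n,(u,v),22)
s('filter',(449,210),44)
s('cut1',c1(150,322),10);s('redcoil',c1(482,298),36)
# heights around burnt coil
m=(P[...,2]>65)&(np.abs(P[...,0]-P[138,350,0])<110)
q=P[125:165,310:402].reshape(-1,3); q=q[(q[:,2]>70)]; print(len(q))
c=ray('top',*c1(448,90),87)
q2=q[np.hypot(q[:,0]-c[0],q[:,1]-c[1])<23]; print(q2[q2[:,2].argsort()][::-1][:25])
E
```

```text
A [330.2 136. ] [634.5 -89.8] depth pt [634.4 -89.3  87.3]
burnt [349.2 137.6] [ 629.3 -136.1] depth pt [ 627.5 -135.4   89.6]
B [368.  138.8] [ 625.2 -181.7] depth pt [ 624.9 -181.7   86.5]
C [386.8 140.2] [ 620.6 -227.2] depth pt [ 622.4 -228.3   83. ]
hl [312.8 223. ] [426.2 -43. ] depth pt [426.  -43.6  50. ]
hr [361.4 222. ] [ 426.4 -161.8] depth pt [ 426.3 -160.8   49.1]
hook top [268.4 224.6] [424.7  66.2] depth pt [424.2  67.6  41.2]
nut [155.2 166. ] [588.4 365.9] depth pt [591.6 370.8  -2.2]
post1 [181. 142.] [655.1 303.5] depth pt [652.7 301.2   7.7]
post2 [172.2 216.2] [456.9 319.5] depth pt [456.3 317.6   7.6]
rodfront top [174.8 135.2] [654.4 301.3] depth pt [656.6 302.5  54.9]
rodfront bot [165.  214.6] [452.3 318. ] depth pt [455.2 326.8  34. ]
rod2 t [163.8 135.2] [655.  329.3] depth pt [656.7 330.   56.5]
rod2b [155.2 214.2] [453.8 342.1] depth pt [458.9 353.5  29.9]
rod3 t [153.8 135.2] [655.6 354.7] depth pt [655.7 353.8  61.2]
tL [437 153] [ 603.8 -363.6] depth pt [ 604.1 -363.9   20.9]
tR [489 180] [ 530.4 -489.7] depth pt [ 530.5 -490.    21.1]
tB [450 254] [ 3
[... 207 characters left out ...]
th pt [532.8  14.4  11.4]
redcoil [356.  179.2] [ 536.4 -153.2] depth pt [ 544.3 -156.     2.6]
810
[[ 627.5 -135.4   89.6]
 [ 630.2 -140.4   88.7]
 [ 633.  -138.    88.2]
 [ 625.6 -135.4   87.6]
 [ 633.3 -133.2   87.5]
 [ 643.4 -138.4   87.5]
 [ 625.9 -130.6   87. ]
 [ 643.8 -128.7   86.9]
 [ 623.3 -135.4   86.9]
 [ 625.8 -140.4   86.6]
 [ 628.5 -138.    86.4]
 [ 628.7 -133.2   85.9]
 [ 631.2 -138.1   85.9]
 [ 626.3 -133.1   85.6]
 [ 644.2 -131.2   85.4]
 [ 631.5 -133.3   85.3]
 [ 626.3 -138.    85.2]
 [ 644.3 -141.1   84.7]
 [ 631.7 -135.8   84.5]
 [ 629.1 -140.6   84.3]
 [ 629.3 -130.8   84.2]
 [ 634.3 -135.9   84.1]
 [ 624.6 -133.2   82.8]
 [ 624.6 -138.1   82.5]
 [ 640.6 -128.9   81. ]]
```

>>> servo_tool:
  linear:
    - [0, 0, 0]
    - [0, 0, 0]
    - [0, 0, 0]
    - [0, 0, 0]
    - [0, 0, 0]
    - [0, 0, 0]
    - [0, 0, 0]
    - [0, 0, 0]
    - [0, 0, 0]
  rotation:
    - [0, 0, 1]
    - [0, 0, 1]
    - [0, 0, 1]
    - [0, 0, 1]
    - [0, 0, 1]
    - [0, 0, 1]
    - [0, 0, 1]
    - [0, 0, 1]
    - [0, 0, 0.06]
  claw: [-1, -1, -1, -1, -1, -1, -1, -1, -1]

```text
t: 1.23
position: [164.1, 602.9, 404.0]
ee_rot: [[0.1, 0.995, -0.0], [0.995, -0.1, -0.001], [-0.001, -0.0, -1.0]]
wrist_force: [0.3, -0.8, -1.0]
grip_width: 0.997
gripper_force: 0.0
```

>>> servo_tool:
  linear:
    - [-0.215, 0.168, 0.022]
    - [-0.215, 0.168, 0.022]
    - [-0.215, 0.168, 0.022]
    - [-0.215, 0.168, 0.022]
    - [-0.215, 0.168, 0.022]
    - [-0.215, 0.168, 0.022]
    - [-0.215, 0.168, 0.022]
    - [-0.215, 0.168, 0.022]
    - [-0.215, 0.168, 0.022]
    - [-0.215, 0.168, 0.022]
    - [-0.215, 0.168, 0.022]
    - [-0.215, 0.168, 0.022]
    - [-0.215, 0.168, 0.022]
    - [-0.215, 0.168, 0.022]
    - [-0.215, 0.168, 0.022]
    - [-0.215, 0.168, 0.022]
    - [0, 0, 0]
    - [0, 0, 0]
  rotation:
    - [0, 0, 0]
    - [0, 0, 0]
    - [0, 0, 0]
    - [0, 0, 0]
    - [0, 0, 0]
    - [0, 0, 0]
    - [0, 0, 0]
    - [0, 0, 0]
    - [0, 0, 0]
    - [0, 0, 0]
    - [0, 0, 0]
    - [0, 0, 0]
    - [0, 0, 0]
    - [0, 0, 0]
    - [0, 0, 0]
    - [0, 0, 0]
    - [0, 0, 0]
    - [0, 0, 0]
  claw: [-1, -1, -1, -1, -1, -1, -1, -1, -1, -1, -1, -1, -1, -1, -1, -1, -1, -1]

```text
t: 3.48
position: [628.7, -135.8, 333.6]
ee_rot: [[0.101, 0.995, -0.002], [0.995, -0.101, 0.001], [0.001, -0.002, -1.0]]
wrist_force: [-0.7, -0.1, 0.2]
grip_width: 1.003
gripper_force: 0.0
```

```bash
python3 - <<'E'
from h import *
np.set_printoptions(precision=1,suppress=True)
im=np.load('last_scene.npz')['im'];d=np.load('last_scene.npz')['d'];P=cloud('scene',d)
for n,c in(('A',(634.5,-89.8)),('burnt',(629.6,-136)),('B',(625.2,-181.7)),('C',(620.6,-227.2)),('nut',(588.4,366)),('filter',(452,-378))):
    z0={'nut':4,'filter':37}.get(n,84)
    m=(np.hypot(P[...,0]-c[0],P[...,1]-c[1])<16)&(P[...,2]>z0)&(P[...,2]<z0+12)
    print(n,m.sum(),P[m].mean(0) if m.any() else '')
a,da=grab('scene'); PA=cloud('scene',da)
m=(np.hypot(PA[...,0]-629,PA[...,1]+136)<90)&(PA[...,2]>130)&(PA[...,2]<200)
q=PA[m];print(len(q),q.min(0),q.max(0))
w=cv2.resize(a[160:300,270:430],(800,700)[:2] and (640,560),interpolation=cv2.INTER_CUBIC);cv2.imwrite('pics/s1.png',w)
E
```

```text
A 53 [635.  -89.   87.1]
burnt 21 [ 631.9 -135.7   87.1]
B 63 [ 626.1 -179.8   86.7]
C 65 [ 621.9 -226.2   86.9]
nut 23 [589.8 371.3   9.8]
filter 21 [ 456.  -384.4   43. ]
96 [ 573.6 -150.4  173. ] [ 684.8 -119.2  200. ]
```

View pics/s1.png

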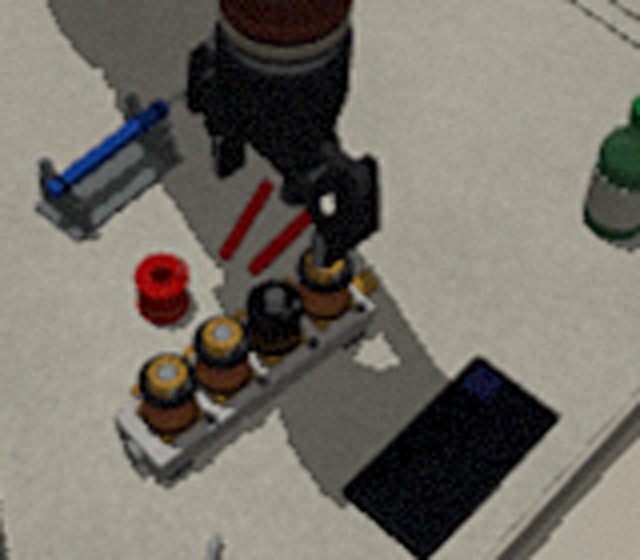

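The scene view shows the open fingers straddling the manifold row, with the dark coil at (275,305) in the crop. Both cameras agree to within about 1–2 mm, so I'm descending.

>>> servo_tool:
  linear:
    - [0, 0.007, 0.06]
    - [0, 0, 0.06]
    - [0, 0, 0.06]
    - [0, 0, 0.06]
    - [0, 0, 0.06]
    - [0, 0, 0.06]
    - [0, 0, 0.06]
    - [0, 0, 0.06]
    - [0, 0, 0.06]
    - [0, 0, 0.06]
    - [0, 0, 0]
    - [0, 0, 0]
    - [0, 0, 0]
  rotation:
    - [0, 0, 0]
    - [0, 0, 0]
    - [0, 0, 0]
    - [0, 0, 0]
    - [0, 0, 0]
    - [0, 0, 0]
    - [0, 0, 0]
    - [0, 0, 0]
    - [0, 0, 0]
    - [0, 0, 0]
    - [0, 0, 0]
    - [0, 0, 0]
    - [0, 0, 0]
  claw: [-1, -1, -1, -1, -1, -1, -1, -1, -1, -1, -0.3, -0.1, -0.1]

```text
t: 5.15
position: [630.9, -136.2, 215.1]
ee_rot: [[0.102, 0.995, 0.001], [0.995, -0.102, -0.0], [-0.0, 0.001, -1.0]]
wrist_force: [0.5, -0.2, 0.2]
grip_width: 0.549
gripper_force: 0.0
```

>>> servo_tool:
  linear:
    - [0, 0, 0]
    - [0, 0, 0]
    - [0, 0, 0]
    - [0, 0, 0]
  rotation:
    - [0, 0, 0]
    - [0, 0, 0]
    - [0, 0, 0]
    - [0, 0, 0]
  claw: [0, 0.03, 0.06, 0.1]

```text
t: 5.65
position: [630.4, -136.1, 214.6]
ee_rot: [[0.102, 0.995, -0.0], [0.995, -0.102, 0.0], [-0.0, -0.0, -1.0]]
wrist_force: [-1.4, -0.3, 3.3]
grip_width: 0.454
gripper_force: 29.7
```

>>> servo_tool:
  linear:
    - [0, 0, 0]
    - [0, 0, 0]
    - [0, 0, 0]
  rotation:
    - [0, 0, 0]
    - [0, 0, 0]
    - [0, 0, 0]
  claw: [0.3, 0.5, 0.5]

```text
t: 6.02
position: [630.4, -136.1, 214.7]
ee_rot: [[0.101, 0.995, -0.001], [0.995, -0.101, 0.0], [-0.0, -0.001, -1.0]]
wrist_force: [-2.6, -0.3, 4.8]
grip_width: 0.448
gripper_force: 60.1
```

>>> servo_tool:
  linear:
    - [0, 0, -0.01]
    - [0, 0, -0.02]
    - [0, 0, -0.02]
    - [0, 0, 0]
  rotation:
    - [0, 0, 0]
    - [0, 0, 0]
    - [0, 0, 0]
    - [0, 0, 0]
  claw: [0.5, 0.5, 0.5, 0.5]

```text
t: 6.52
position: [630.4, -136.1, 224.4]
ee_rot: [[0.102, 0.995, -0.001], [0.995, -0.102, 0.0], [0.0, -0.001, -1.0]]
wrist_force: [-1.9, 0.3, -0.9]
grip_width: 0.45
gripper_force: 60.6
```

>>> servo_tool:
  linear:
    - [0, 0, -0.025]
    - [0, 0, -0.025]
    - [0, 0, -0.025]
    - [0, 0, -0.025]
    - [0, 0, -0.025]
    - [0, 0, -0.025]
    - [0, 0, -0.025]
    - [0, 0, -0.025]
    - [0, 0, -0.025]
    - [0, 0, -0.025]
    - [0, 0, -0.05]
    - [0, 0, -0.075]
    - [0, 0, 0]
  rotation:
    - [0, 0, 0]
    - [0, 0, 0]
    - [0, 0, 0]
    - [0, 0, 0]
    - [0, 0, 0]
    - [0, 0, 0]
    - [0, 0, 0]
    - [0, 0, 0]
    - [0, 0, 0]
    - [0, 0, 0]
    - [0, 0, 0]
    - [0, 0, 0]
    - [0, 0, 0]
  claw: [0.5, 0.5, 0.5, 0.5, 0.5, 0.5, 0.5, 0.5, 0.5, 0.5, 0.5, 0.5, 0.5]

```text
t: 8.15
position: [631.5, -136.4, 302.0]
ee_rot: [[0.102, 0.995, 0.005], [0.995, -0.102, -0.002], [-0.001, 0.005, -1.0]]
wrist_force: [0.5, -0.0, -1.2]
grip_width: 0.451
gripper_force: 60.6
```

>>> servo_tool:
  linear:
    - [-0.1, -0.028, 0]
    - [-0.192, -0.056, 0]
    - [-0.192, -0.056, 0]
    - [-0.192, -0.056, 0]
    - [-0.192, -0.056, 0]
    - [-0.192, -0.056, 0]
    - [-0.192, -0.056, 0]
    - [-0.092, -0.028, 0]
    - [0, 0, 0.06]
    - [0, 0, 0.08]
    - [0, 0, 0.08]
    - [0, 0, 0.08]
    - [0, 0, 0.08]
    - [0, 0, 0.08]
    - [0, 0, 0.06]
    - [0, 0, 0.04]
    - [0, 0, 0.0]
    - [0, 0, 0]
  rotation:
    - [0, 0, 0]
    - [0, 0, 0]
    - [0, 0, 0]
    - [0, 0, 0]
    - [0, 0, 0]
    - [0, 0, 0]
    - [0, 0, 0]
    - [0, 0, 0]
    - [0, 0, 0]
    - [0, 0, 0]
    - [0, 0, 0]
    - [0, 0, 0]
    - [0, 0, 0]
    - [0, 0, 0]
    - [0, 0, 0]
    - [0, 0, 0]
    - [0, 0, 0]
    - [0, 0, 0]
  claw: [0.5, 0.5, 0.5, 0.5, 0.5, 0.5, 0.5, 0.5, 0.5, 0.5, 0.5, 0.5, 0.5, 0.5, 0.5, 0.5, 0.5, 0.5]

```text
t: 10.4
position: [525.5, -395.9, 188.0]
ee_rot: [[0.102, 0.995, 0.001], [0.995, -0.102, -0.001], [-0.001, 0.001, -1.0]]
wrist_force: [-0.3, -1.9, -0.9]
grip_width: 0.45
gripper_force: 60.6
```

>>> servo_tool:
  linear:
    - [0, 0, 0.015]
    - [0, 0, 0.015]
    - [0, 0, 0.01]
    - [0, 0, 0.005]
    - [0, 0, 0]
  rotation:
    - [0, 0, 0]
    - [0, 0, 0]
    - [0, 0, 0]
    - [0, 0, 0]
    - [0, 0, 0]
  claw: [0.5, 0.5, 0.5, 0.5, 0.5]

```text
t: 11.02
position: [525.2, -395.5, 178.7]
ee_rot: [[0.101, 0.995, -0.0], [0.995, -0.101, 0.0], [0.0, -0.001, -1.0]]
wrist_force: [-1.2, 0.8, 3.2]
grip_width: 0.449
gripper_force: 61.0
```

>>> servo_tool:
  linear:
    - [0, 0, 0]
    - [0, 0, 0]
    - [0, 0, 0]
    - [0, 0, -0.02]
    - [0, 0, -0.1]
    - [0, 0, -0.16]
    - [0, 0, -0.16]
    - [0, 0, -0.16]
    - [0.088, -0.04, 0]
    - [0.176, -0.08, 0]
    - [0.176, -0.08, 0]
    - [0.176, -0.08, 0]
    - [0.176, -0.08, 0]
    - [0.176, -0.08, 0]
    - [0.176, -0.08, 0]
    - [0.176, -0.08, 0]
    - [0.088, -0.04, 0]
    - [0, 0, 0]
    - [0, 0, 0]
  rotation:
    - [0, 0, 0]
    - [0, 0, 0]
    - [0, 0, 0]
    - [0, 0, 0]
    - [0, 0, 0]
    - [0, 0, 0]
    - [0, 0, 0]
    - [0, 0, 0]
    - [0, 0, 0]
    - [0, 0, 0]
    - [0, 0, 0]
    - [0, 0, 0]
    - [0, 0, 0]
    - [0, 0, 0]
    - [0, 0, 0]
    - [0, 0, 0]
    - [0, 0, 0]
    - [0, 0, -0.61]
    - [0, 0, 0]
  claw: [0.1, -0.2, -0.3, -0.3, -0.3, -0.3, -0.3, -0.3, -0.3, -0.3, -0.3, -0.3, -0.3, -0.3, -0.3, -0.3, -0.3, -0.3, -0.3]

```text
t: 13.4
position: [426.9, -102.6, 299.3]
ee_rot: [[-0.004, 1.0, 0.002], [1.0, 0.004, -0.001], [-0.001, 0.002, -1.0]]
wrist_force: [0.2, -0.4, 0.5]
grip_width: 0.651
gripper_force: 0.0
```

```bash
python3 - <<'E'
from h import *
np.set_printoptions(precision=1,suppress=True)
a,d=grab('top'); P=cloud('top',d)
b,db=grab('scene'); Q=cloud('scene',db)
for n,X,im in(('t',P,a),('s',Q,b)):
    m=(np.hypot(X[...,0]-525,X[...,1]+395.5)<24)&(X[...,2]>30)&(X[...,2]<70); q=X[m]
    print(n,m.sum(),q.mean(0),np.percentile(q[:,2],[5,50,95]),q[q[:,2]>47].mean(0) if (q[:,2]>47).any() else '')
    hs=cv2.cvtColor(im,cv2.COLOR_BGR2HSV); bl=(hs[...,0]>100)&(hs[...,0]<130)&(hs[...,1]>100)&(np.abs(X[...,0]-426)<20)&(np.abs(X[...,1]+102)<70)&(X[...,2]>38)&(X[...,2]<58)
    q=X[bl]; print('handle',len(q),q.mean(0),q.min(0),q.max(0)); 
    if len(q)>10: print(np.polyfit(q[:,1],q[:,0],1))
    top=bl&(X[...,2]>46); 
    m=(np.abs(X[...,0]-426)<15)&(X[...,1]>-30)&(X[...,1]<75)&(X[...,2]>32)&(X[...,2]<55); q=X[m]; print('rod',len(q),np.polyfit(q[:,1],q[:,0],1) if len(q)>10 else '', q.max(0) if len(q) else '')
    m=(np.hypot(X[...,0]-454,X[...,1]+380)<20)&(X[...,2]>30); print('filter',X[m].mean(0))
v=np.hstack([cv2.resize(a[150:260,330:495],(450,300)),cv2.resize(b[220:320,190:290],(300,300))]);cv2.imwrite('pics/t2.png',v)
E
```

```text
t 183 [ 525.6 -394.9   39.7] [34.8 39.3 45.2] [ 540.4 -394.5   50.4]
handle 82 [425.7 -82.7  47.2] [ 420.5 -158.9   42.3] [431.8 -43.4  52. ]
[  0.  426.8]
rod 49 [  0.  424.8] [427.2  70.1  47.8]
filter [ 454.  -384.5   37. ]
s 173 [ 527.1 -394.    40.5] [32.8 40.5 46.4] [ 540.2 -392.6   50.2]
handle 158 [ 428.4 -104.    46.7] [ 416.5 -159.5   38.5] [435.2 -43.4  52.6]
[ -0.  427.6]
rod 47 [  0.  426.1] [428.6  72.3  48.6]
filter [ 457.6 -384.8   37.9]
```

View pics/t2.png

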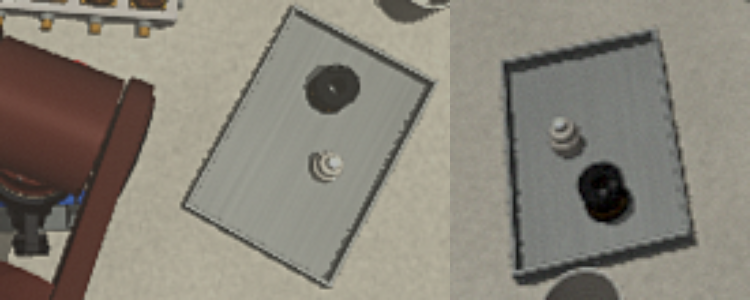

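The coil stands upright in the tray, terminals up: (331,88) in the top crop, (603,190) in the scene crop. Next is the pick.

>>> servo_tool:
  linear:
    - [0, 0, 0.06]
    - [0, 0, 0.08]
    - [0, 0, 0.08]
    - [0, 0, 0.08]
    - [0, 0, 0.08]
    - [0, 0, 0.08]
    - [0, 0, 0.05]
    - [0, 0, 0]
    - [0, 0, 0]
    - [0, 0, 0]
    - [0, 0, 0]
    - [0, 0, 0]
  rotation:
    - [0, 0, 0]
    - [0, 0, 0]
    - [0, 0, 0]
    - [0, 0, 0]
    - [0, 0, 0]
    - [0, 0, 0]
    - [0, 0, 0]
    - [0, 0, 0]
    - [0, 0, 0]
    - [0, 0, 0]
    - [0, 0, 0]
    - [0, 0, 0]
  claw: [-0.3, -0.3, -0.3, -0.3, -0.3, -0.3, -0.3, 0, 0.4, 0.6, 0.68, 0.72]

```text
t: 15.0
position: [426.7, -102.5, 196.7]
ee_rot: [[-0.005, 1.0, 0.001], [1.0, 0.005, -0.0], [-0.0, 0.001, -1.0]]
wrist_force: [-0.7, 0.5, 1.6]
grip_width: 0.145
gripper_force: 1.8
```

>>> servo_tool:
  linear:
    - [0, 0, 0]
    - [0, 0, 0]
    - [0, 0, 0]
  rotation:
    - [0, 0, 0]
    - [0, 0, 0]
    - [0, 0, 0]
  claw: [0.8, 1, 1]

```text
t: 15.38
position: [426.7, -102.5, 196.9]
ee_rot: [[-0.005, 1.0, 0.0], [1.0, 0.005, -0.0], [-0.0, 0.0, -1.0]]
wrist_force: [-2.3, 0.9, 6.9]
grip_width: 0.126
gripper_force: 59.0
```

>>> servo_tool:
  linear:
    - [0, 0, -0.02]
    - [0, 0, -0.08]
    - [0, 0, -0.1]
    - [0, 0, -0.1]
    - [0, 0, -0.1]
    - [0.06, 0.044, 0]
    - [0.119, 0.088, 0]
    - [0.119, 0.088, 0]
    - [0.119, 0.088, 0]
    - [0.119, 0.088, 0]
    - [0.119, 0.088, 0]
    - [0.119, 0.088, 0]
    - [0.119, 0.088, 0]
    - [0.06, 0.044, 0]
    - [0, 0, 0]
    - [0, 0, 0.1]
    - [0, 0, 0.1]
    - [0, 0, 0.1]
    - [0, 0, 0.09]
    - [0, 0, 0]
  rotation:
    - [0, 0, 0]
    - [0, 0, 0]
    - [0, 0, 0]
    - [0, 0, 0]
    - [0, 0, 0]
    - [0, 0, 0]
    - [0, 0, 0]
    - [0, 0, 0]
    - [0, 0, 0]
    - [0, 0, 0]
    - [0, 0, 0]
    - [0, 0, 0]
    - [0, 0, 0]
    - [0, 0, 0]
    - [0, 0, 0.49]
    - [0, 0, 0]
    - [0, 0, 0]
    - [0, 0, 0]
    - [0, 0, 0]
    - [0, 0, 0]
  claw: [1, 1, 1, 1, 1, 1, 1, 1, 1, 1, 1, 1, 1, 1, 1, 1, 1, 1, 1, 1]

```text
t: 17.88
position: [565.0, 88.6, 195.6]
ee_rot: [[0.081, 0.997, -0.005], [0.997, -0.081, -0.0], [-0.001, -0.005, -1.0]]
wrist_force: [-0.9, -0.5, -1.4]
grip_width: 0.123
gripper_force: 58.5
```

```bash
python3 - <<'E'
from h import *
np.set_printoptions(precision=1,suppress=True)
a,d=grab('top'); P=cloud('top',d)
b,db=grab('scene'); Q=cloud('scene',db)
for n,X,im in(('t',P,a),('s',Q,b)):
    hs=cv2.cvtColor(im,cv2.COLOR_BGR2HSV)
    m=(hs[...,0]>10)&(hs[...,0]<28)&(hs[...,1]>110)&(hs[...,2]>60)&(np.hypot(X[...,0]-589,X[...,1]-368)<22)&(X[...,2]<40)
    v,u=np.nonzero(m); print(n,'nut px',len(u),u.mean(),v.mean(),u.min(),u.max(),v.min(),v.max(),P[m].mean(0) if n=='t' else Q[m].mean(0))
    m=(X[...,1]>190)&(X[...,1]<285)&(np.abs(X[...,0]-578)<25)&(X[...,2]>15)&(X[...,2]<70)
    q=X[m]; print('rod',len(q),q.max(0) if len(q) else '', np.polyfit(q[:,1],q[:,0],1) if len(q)>5 else '')
v1=cv2.resize(a[125:225,130:230],(500,500),interpolation=cv2.INTER_CUBIC); cv2.imwrite('pics/t3.png',v1)
v2=cv2.resize(b[110:180,380:480],(750,525),interpolation=cv2.INTER_CUBIC); cv2.imwrite('pics/s3.png',v2)
E
```

```text
t nut px 43 155.2325581395349 165.8139534883721 151 159 162 170 [589.4 366.5   8. ]
rod 11 [581.4 261.   45.6] [  0.1 541.3]
s nut px 18 428.77777777777777 152.88888888888889 426 431 151 155 [589.4 372.4   9.6]
rod 33 [582.4 262.5  47.8] [  0.1 556.8]
```

View pics/t3.png

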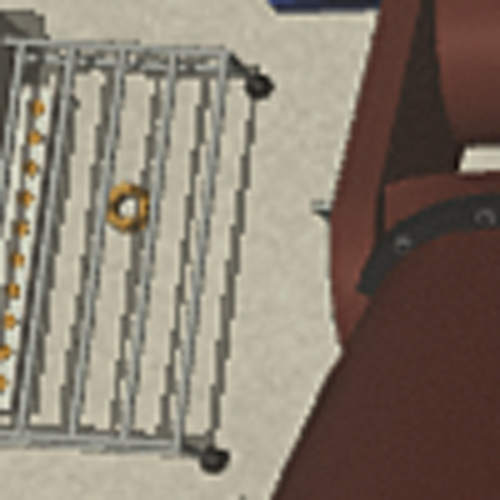

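View pics/s3.png

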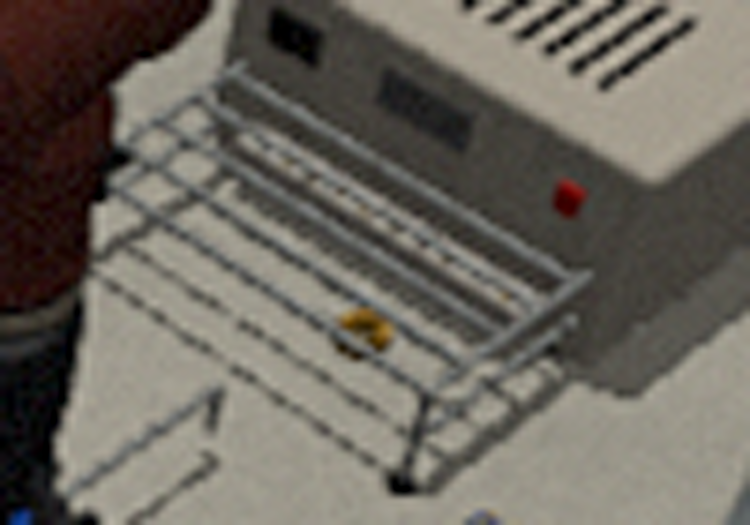

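```bash
python3 - <<'E'
from h import *
np.set_printoptions(precision=1,suppress=True)
S=lambda x,y:(380+(x+.5)/7.5-.5,110+(y+.5)/7.5-.5); T=lambda x,y:(130+(x+.5)/5-.5,125+(y+.5)/5-.5)
print('exp tip',565+.081*170,88.6+.997*170)
print('tip s',ray('scene',*S(212,430),13),'bend s',ray('scene',*S(217,390),43),'bend t',ray('top',*T(320,209),43))
print('nut s',ray('scene',*S(364,333),5),'nut t ring',ray('top',*T(127,207),10))
E
```

```text
exp tip 578.77 258.09000000000003
tip s [579.4 262.9  13. ] bend s [580.5 256.8  43. ] bend t [576.6 256.   43. ]
nut s [588.7 370.9   5. ] nut t ring [588.4 366.4  10. ]
```

The hook bend is at (320,209) in the top crop and (217,390) in the scene crop, with the nut at (127,207) and (364,333). The straight line in under the guard is clear, so I'm inserting above the nut.

>>> servo_tool:
  linear:
    - [0, 0, -0.01]
    - [0.04, 0.004, 0]
    - [0.08, 0, 0]
    - [0.08, 0, 0]
    - [0.08, 0, 0]
    - [0.08, 0, 0]
    - [0.08, 0, 0]
    - [0.07, 0, 0]
    - [0.04, 0, 0]
    - [0, 0, 0]
    - [0, 0, 0]
  rotation:
    - [0, 0, 0]
    - [0, 0, 0]
    - [0, 0, 0]
    - [0, 0, 0]
    - [0, 0, 0]
    - [0, 0, 0]
    - [0, 0, 0]
    - [0, 0, 0]
    - [0, 0, 0]
    - [0, 0, 0]
    - [0, 0, 0]
  claw: [1, 1, 1, 1, 1, 1, 1, 1, 1, 1, 1]

```text
t: 19.35
position: [576.0, 198.1, 200.2]
ee_rot: [[0.081, 0.997, -0.0], [0.997, -0.081, -0.0], [-0.0, -0.0, -1.0]]
wrist_force: [-0.0, 0.1, -1.3]
grip_width: 0.13
gripper_force: 58.5
```

```bash
python3 - <<'E'
from h import *
a,d=grab('top');b,db=grab('scene')
v1=cv2.resize(a[150:185,135:175],(400,350),interpolation=cv2.INTER_CUBIC)
v2=cv2.resize(b[135:170,405:445],(400,350),interpolation=cv2.INTER_CUBIC); cv2.imwrite('pics/n4.png',np.hstack([v1,v2]))
E
```

```text
(no output)
```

View pics/n4.png

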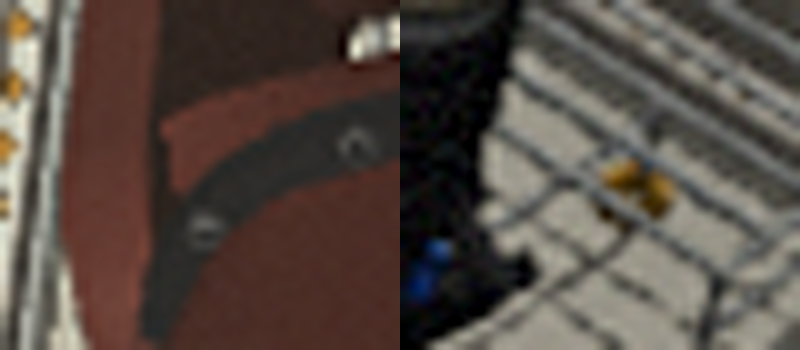

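The scene crop shows the hook leg reaching the nut at about (648,165), with the ring at (637,190). The top view is blocked by the arm. Relative measurements put the tip within about 2 mm of the bore centre, inside the 4.5 mm play, so I'm lowering slowly and watching the force.

>>> servo_tool:
  linear:
    - [-0.005, 0, 0.01]
    - [0, 0, 0.01]
    - [0, 0, 0.01]
    - [0, 0, 0.01]
    - [0, 0, 0.01]
    - [0, 0, 0]
    - [0, 0, 0]
  rotation:
    - [0, 0, 0]
    - [0, 0, 0]
    - [0, 0, 0]
    - [0, 0, 0]
    - [0, 0, 0]
    - [0, 0, 0]
    - [0, 0, 0]
  claw: [1, 1, 1, 1, 1, 1, 1]

```text
t: 20.32
position: [576.0, 197.5, 190.3]
ee_rot: [[0.081, 0.997, 0.0], [0.997, -0.081, 0.0], [0.0, 0.0, -1.0]]
wrist_force: [1.3, -0.7, -0.8]
grip_width: 0.127
gripper_force: 58.5
```

>>> servo_tool:
  linear:
    - [0, 0, 0.01]
    - [0, 0, 0.008]
    - [0, 0, 0]
    - [-0.01, 0, 0]
    - [-0.02, 0, 0]
    - [-0.03, 0, 0]
    - [-0.03, 0, 0]
    - [-0.03, 0, 0]
    - [-0.03, 0, 0]
    - [-0.02, 0, 0]
    - [-0.01, 0, 0]
    - [0, 0, 0]
  rotation:
    - [0, 0, 0]
    - [0, 0, 0]
    - [0, 0, 0]
    - [0, 0, 0]
    - [0, 0, 0]
    - [0, 0, 0]
    - [0, 0, 0]
    - [0, 0, 0]
    - [0, 0, 0]
    - [0, 0, 0]
    - [0, 0, 0]
    - [0, 0, 0]
  claw: [1, 1, 1, 1, 1, 1, 1, 1, 1, 1, 1, 1]

```text
t: 21.82
position: [573.0, 161.4, 186.7]
ee_rot: [[0.081, 0.997, -0.0], [0.997, -0.081, -0.0], [-0.0, -0.0, -1.0]]
wrist_force: [-0.0, -0.1, -0.1]
grip_width: 0.126
gripper_force: 58.5
```

```bash
cat >> h.py <<'E'
def nut(n):
    im,d=grab(n);X=cloud(n,d);hs=cv2.cvtColor(im,cv2.COLOR_BGR2HSV)
    m=(hs[...,0]>8)&(hs[...,0]<30)&(hs[...,1]>110)&(hs[...,2]>60)&(X[...,0]>480)&(X[...,0]<680)&(X[...,1]>120)&(X[...,1]<400)&(X[...,2]<16)&(X[...,2]>0)
    v,u=np.nonzero(m); print(n,len(u),X[m].mean(0) if len(u) else '',(u.mean(),v.mean()) if len(u) else '', np.ptp(X[m],0) if len(u) else '')
E
python3 - <<'E'
from h import *
nut('scene');nut('top')
E
```

```text
scene 19 [589.47717285 333.75835825   9.55551065] (np.float64(422.36842105263156), np.float64(158.47368421052633)) [15.81023371 23.22931989 11.40188128]
top 0
```

The nut follows the hook, having moved 38 mm. Continuing to pull it well clear of the guard.

>>> servo_tool:
  linear:
    - [-0.015, 0, 0]
    - [-0.03, 0, 0]
    - [-0.04, 0, 0]
    - [-0.04, 0, 0]
    - [-0.04, 0, 0]
    - [-0.04, 0, 0]
    - [-0.04, 0, 0]
    - [-0.04, 0, 0]
    - [-0.04, 0, 0]
    - [-0.04, 0, 0]
    - [-0.04, 0, 0]
    - [-0.04, 0, 0]
    - [-0.02, 0, 0]
    - [-0.01, 0, 0]
    - [0, 0, 0]
    - [0, 0, 0]
  rotation:
    - [0, 0, 0]
    - [0, 0, 0]
    - [0, 0, 0]
    - [0, 0, 0]
    - [0, 0, 0]
    - [0, 0, 0]
    - [0, 0, 0]
    - [0, 0, 0]
    - [0, 0, 0]
    - [0, 0, 0]
    - [0, 0, 0]
    - [0, 0, 0]
    - [0, 0, 0]
    - [0, 0, 0]
    - [0, 0, 0]
    - [0, 0, 0]
  claw: [1, 1, 1, 1, 1, 1, 1, 1, 1, 1, 1, 1, 1, 1, 1, 1]

```text
t: 23.92
position: [565.4, 67.0, 186.7]
ee_rot: [[0.081, 0.997, -0.0], [0.997, -0.081, 0.0], [0.0, -0.0, -1.0]]
wrist_force: [-0.3, 1.2, -1.1]
grip_width: 0.128
gripper_force: 58.5
```

```bash
python3 - <<'E'
from h import *
nut('scene');nut('top')
E
```

```text
scene 24 [581.79026195 240.69012307   8.69105645] (np.float64(404.25), np.float64(171.58333333333334)) [20.62221066 22.27364568 10.7982323 ]
top 41 [578.41595507 240.73041198   8.88358725] (np.float64(203.0), np.float64(168.82926829268294)) [23.17203386 22.09162732 11.46702553]
```

>>> servo_tool:
  linear:
    - [0.01, 0, 0]
    - [0.005, 0, 0]
    - [0, 0, -0.015]
    - [0, 0, -0.03]
    - [0, 0, -0.04]
    - [0, 0, -0.1]
    - [0, 0, -0.15]
    - [0, 0, -0.12]
    - [0, 0, 0]
    - [-0.055, -0.044, 0]
    - [-0.107, -0.087, 0]
    - [-0.107, -0.087, 0]
    - [-0.107, -0.087, 0]
    - [-0.107, -0.087, 0]
    - [-0.107, -0.087, 0]
    - [-0.107, -0.087, 0]
    - [-0.107, -0.087, 0]
    - [-0.055, -0.044, 0]
    - [0, 0, 0]
    - [0, 0, 0]
  rotation:
    - [0, 0, 0]
    - [0, 0, 0]
    - [0, 0, 0]
    - [0, 0, 0]
    - [0, 0, 0]
    - [0, 0, 0]
    - [0, 0, 0]
    - [0, 0, 0]
    - [0, 0, -0.49]
    - [0, 0, 0]
    - [0, 0, 0]
    - [0, 0, 0]
    - [0, 0, 0]
    - [0, 0, 0]
    - [0, 0, 0]
    - [0, 0, 0]
    - [0, 0, 0]
    - [0, 0, 0]
    - [0, 0, 0]
    - [0, 0, 0]
  claw: [1, 1, 1, 1, 1, 1, 1, 1, 1, 1, 1, 1, 1, 1, 1, 1, 1, 1, 1, 1]

```text
t: 26.52
position: [427.3, -102.4, 277.9]
ee_rot: [[-0.004, 1.0, 0.001], [1.0, 0.004, 0.0], [0.0, 0.001, -1.0]]
wrist_force: [0.9, 0.2, -0.9]
grip_width: 0.13
gripper_force: 58.5
```

```bash
python3 - <<'E'
from h import *
o=robot.get_obs();print(o['position'],o['ee_rot'])
nut('scene');nut('top')
E
```

```text
[ 427.32191135 -102.41603174  277.87835021] [[-4.42225334e-03  9.99990033e-01  6.15273196e-04]
 [ 9.99990207e-01  4.42214540e-03  1.76692041e-04]
 [ 1.73969452e-04  6.16048548e-04 -9.99999795e-01]]
scene 28 [580.83898253 240.27916965   9.91274219] (np.float64(404.0), np.float64(171.25)) [21.33077363 22.58922052 10.99488375]
top 42 [579.25067269 239.91667014   8.74379274] (np.float64(203.33333333333334), np.float64(168.52380952380952)) [22.65448489 22.73558276 11.55941396]
```

>>> servo_tool:
  linear:
    - [0, -0.002, 0.06]
    - [0, 0, 0.1]
    - [0, 0, 0.1]
    - [0, 0, 0.06]
    - [0, 0, 0.04]
    - [0, 0, 0.03]
    - [0, 0, 0.01]
    - [0, 0, 0]
    - [0, 0, 0]
  rotation:
    - [0, 0, 0]
    - [0, 0, 0]
    - [0, 0, 0]
    - [0, 0, 0]
    - [0, 0, 0]
    - [0, 0, 0]
    - [0, 0, 0]
    - [0, 0, 0]
    - [0, 0, 0]
  claw: [1, 1, 1, 1, 1, 1, 1, 1, 1]

```text
t: 27.75
position: [426.9, -102.7, 198.2]
ee_rot: [[-0.005, 1.0, 0.001], [1.0, 0.005, -0.0], [-0.0, 0.001, -1.0]]
wrist_force: [0.3, -0.1, -0.1]
grip_width: 0.125
gripper_force: 58.5
```

>>> servo_tool:
  linear:
    - [0, 0, 0.006]
    - [0, 0, 0]
    - [0, 0, 0]
    - [0, 0, 0]
    - [0, 0, 0]
    - [0, 0, -0.02]
    - [0, 0, -0.08]
    - [0, 0, -0.15]
    - [0, 0, -0.15]
    - [0, 0, 0]
  rotation:
    - [0, 0, 0]
    - [0, 0, 0]
    - [0, 0, 0]
    - [0, 0, 0]
    - [0, 0, 0]
    - [0, 0, 0]
    - [0, 0, 0]
    - [0, 0, 0]
    - [0, 0, 0]
    - [0, 0, 0]
  claw: [1, 1, 0.7, 0.3, 0, -0.1, -0.1, -0.1, -0.1, -0.1]

```text
t: 29.0
position: [428.2, -103.2, 280.3]
ee_rot: [[-0.005, 1.0, 0.008], [1.0, 0.005, -0.003], [-0.003, 0.007, -1.0]]
wrist_force: [0.9, -0.5, -0.0]
grip_width: 0.55
gripper_force: 0.0
```

>>> servo_tool:
  linear:
    - [0.1, 0.045, 0]
    - [0.19, 0.085, 0]
    - [0.19, 0.085, 0]
    - [0.19, 0.085, 0]
    - [0.19, 0.085, 0]
    - [0.19, 0.085, 0]
    - [0.19, 0.085, 0]
    - [0.19, 0.085, 0]
    - [0.19, 0.085, 0]
    - [0.093, 0.04, 0]
    - [0, 0, 0]
    - [0, 0, 0]
  rotation:
    - [0, 0, 0]
    - [0, 0, 0]
    - [0, 0, 0]
    - [0, 0, 0]
    - [0, 0, 0]
    - [0, 0, 0]
    - [0, 0, 0]
    - [0, 0, 0]
    - [0, 0, 0]
    - [0, 0, 0]
    - [0, 0, 0]
    - [0, 0, 0]
  claw: [-0.1, -0.1, -0.1, -0.1, -0.1, -0.1, -0.1, -0.1, -0.1, -0.1, -0.1, -0.1]

```text
t: 30.5
position: [577.4, 239.6, 275.9]
ee_rot: [[-0.004, 1.0, -0.002], [1.0, 0.004, -0.001], [-0.001, -0.002, -1.0]]
wrist_force: [0.4, -0.1, -0.1]
grip_width: 0.554
gripper_force: 0.0
```

```bash
python3 - <<'E'
from h import *
np.set_printoptions(precision=1,suppress=True)
nut('scene')
for n in('top','scene'):
    im,d=grab(n);X=cloud(n,d);hs=cv2.cvtColor(im,cv2.COLOR_BGR2HSV)
    bl=(hs[...,0]>100)&(hs[...,0]<130)&(hs[...,1]>100)&(np.abs(X[...,0]-426)<20)&(np.abs(X[...,1]+102)<70)&(X[...,2]>30)&(X[...,2]<60)
    q=X[bl]; print(n,'handle',len(q),q.mean(0),q.min(0),q.max(0),np.polyfit(q[:,1],q[:,0],1),np.polyfit(q[:,1],q[:,2],1))
    m=(np.abs(X[...,0]-426)<15)&(X[...,1]>-30)&(X[...,1]<85)&(X[...,2]>32)&(X[...,2]<55); q=X[m]; print('rod',len(q),q.mean(0),q.max(0))
E
```

```text
scene 25 [581.7 239.8   8.8] (np.float64(404.08), np.float64(171.68)) [20.9 19.9 12.4]
top handle 192 [ 427.9 -101.7   47.2] [ 422.5 -161.2   38.9] [433.5 -43.5  53.6] [ -0.  426.6] [ 0.  47.7]
rod 83 [426.9  20.   43.1] [429.7  70.1  49.2]
scene handle 152 [ 429.8 -105.2   47. ] [ 412.2 -159.9   35.7] [436.3 -45.5  52.8] [ -0.  429.5] [ 0.  48.1]
rod 46 [427.7  24.6  44. ] [430.7  71.3  49.1]
```

>>> servo_tool:
  linear:
    - [0, 0.014, 0.06]
    - [0, 0, 0.1]
    - [0, 0, 0.1]
    - [0, 0, 0.1]
    - [0, 0, 0.07]
    - [0, 0, 0.05]
    - [0, 0, 0.025]
    - [0, 0, 0]
    - [0, 0, 0]
  rotation:
    - [0, 0, 0]
    - [0, 0, 0]
    - [0, 0, 0]
    - [0, 0, 0]
    - [0, 0, 0]
    - [0, 0, 0]
    - [0, 0, 0]
    - [0, 0, 0]
    - [0, 0, 0]
  claw: [-0.1, -0.1, -0.1, -0.1, -0.1, -0.1, -0.1, -0.1, -0.1]

```text
t: 31.78
position: [581.3, 240.8, 176.3]
ee_rot: [[-0.005, 1.0, 0.002], [1.0, 0.005, 0.0], [0.0, 0.002, -1.0]]
wrist_force: [-0.1, -0.0, -0.3]
grip_width: 0.547
gripper_force: 0.0
```

>>> servo_tool:
  linear:
    - [0, 0, 0]
    - [0, 0, 0]
    - [0, 0, 0]
    - [0, 0, 0]
    - [0, 0, 0]
  rotation:
    - [0, 0, 0]
    - [0, 0, 0]
    - [0, 0, 0]
    - [0, 0, 0]
    - [0, 0, 0]
  claw: [0.2, 0.4, 0.6, 0.8, 0.8]

```text
t: 32.4
position: [581.2, 240.9, 176.6]
ee_rot: [[-0.005, 1.0, 0.001], [1.0, 0.005, 0.0], [0.0, 0.001, -1.0]]
wrist_force: [-1.1, 0.0, 5.6]
grip_width: 0.259
gripper_force: 58.5
```

>>> servo_tool:
  linear:
    - [0, 0, -0.03]
    - [0, 0, -0.07]
    - [0, 0, -0.15]
    - [0, 0, -0.15]
    - [0, 0, -0.1]
    - [-0.11, -0.03, 0]
    - [-0.222, -0.059, 0]
    - [-0.222, -0.059, 0]
    - [-0.222, -0.059, 0]
    - [-0.222, -0.059, 0]
    - [-0.222, -0.059, 0]
    - [-0.222, -0.059, 0]
    - [-0.222, -0.059, 0]
    - [-0.222, -0.059, 0]
    - [-0.222, -0.059, 0]
    - [-0.222, -0.059, 0]
    - [-0.222, -0.059, 0]
    - [-0.222, -0.059, 0]
    - [-0.118, -0.028, 0]
    - [0, 0, 0]
  rotation:
    - [0, 0, 0]
    - [0, 0, 0]
    - [0, 0, 0]
    - [0, 0, 0]
    - [0, 0, 0]
    - [0, 0, 0]
    - [0, 0, 0]
    - [0, 0, 0]
    - [0, 0, 0]
    - [0, 0, 0]
    - [0, 0, 0]
    - [0, 0, 0]
    - [0, 0, 0]
    - [0, 0, 0]
    - [0, 0, 0]
    - [0, 0, 0]
    - [0, 0, 0]
    - [0, 0, 0]
    - [0, 0, 0]
    - [0, 0, 0]
  claw: [0.8, 0.8, 0.8, 0.8, 0.8, 0.8, 0.8, 0.8, 0.8, 0.8, 0.8, 0.8, 0.8, 0.8, 0.8, 0.8, 0.8, 0.8, 0.8, 0.8]

```text
t: 34.9
position: [428.2, -339.8, 274.0]
ee_rot: [[-0.001, 1.0, -0.002], [1.0, 0.001, 0.002], [0.002, -0.002, -1.0]]
wrist_force: [1.3, -0.2, -0.8]
grip_width: 0.256
gripper_force: 58.8
```

>>> servo_tool:
  linear:
    - [0, 0.012, 0.06]
    - [0, 0, 0.1]
    - [0, 0, 0.1]
    - [0, 0, 0.1]
    - [0, 0, 0.05]
    - [0, 0, 0.03]
    - [0, 0, 0.015]
    - [0, 0, 0.008]
    - [0, 0, 0]
    - [0, 0, 0]
  rotation:
    - [0, 0, 0]
    - [0, 0, 0]
    - [0, 0, 0]
    - [0, 0, 0]
    - [0, 0, 0]
    - [0, 0, 0]
    - [0, 0, 0]
    - [0, 0, 0]
    - [0, 0, 0]
    - [0, 0, 0]
  claw: [0.8, 0.8, 0.8, 0.8, 0.8, 0.8, 0.8, 0.8, 0.8, 0.8]

```text
t: 36.15
position: [432.9, -338.6, 183.4]
ee_rot: [[-0.005, 1.0, 0.001], [1.0, 0.005, -0.001], [-0.001, 0.001, -1.0]]
wrist_force: [-0.9, -0.2, 0.1]
grip_width: 0.257
gripper_force: 58.8
```

>>> servo_tool:
  linear:
    - [0, 0, 0.008]
    - [0, 0, 0.005]
    - [0, 0, 0]
    - [0, 0, 0]
    - [0, 0, 0]
    - [0, 0, 0]
    - [0, 0, -0.03]
    - [0, 0, -0.1]
    - [0, 0, -0.15]
    - [0, 0, -0.2]
    - [0, 0, -0.2]
    - [0, 0.1, 0]
    - [0, 0, 0]
  rotation:
    - [0, 0, 0]
    - [0, 0, 0]
    - [0, 0, 0]
    - [0, 0, 0]
    - [0, 0, 0]
    - [0, 0, 0]
    - [0, 0, 0]
    - [0, 0, 0]
    - [0, 0, 0]
    - [0, 0, 0]
    - [0, 0, 0]
    - [0, 0, 0]
    - [0, 0, 0]
  claw: [0.8, 0.8, 0.8, 0.5, 0.2, 0.1, 0.1, 0.1, 0.1, 0.1, 0.1, 0.1, 0.1]

```text
t: 37.78
position: [453.8, -338.2, 317.3]
ee_rot: [[-0.006, 1.0, 0.002], [1.0, 0.006, -0.001], [-0.001, 0.002, -1.0]]
wrist_force: [-0.5, -0.4, -0.7]
grip_width: 0.448
gripper_force: 0.0
```

>>> servo_tool:
  linear:
    - [0.2, 0, 0]
    - [0.25, 0, 0]
    - [0.25, 0, 0]
    - [0.25, 0, 0]
    - [0.25, 0, 0]
    - [0.25, 0, 0]
    - [0.25, 0, 0]
    - [0.25, 0, 0]
    - [0.1, 0, 0]
    - [0, 0, 0]
    - [0, 0, 0]
  rotation:
    - [0, 0, 0]
    - [0, 0, 0]
    - [0, 0, 0]
    - [0, 0, 0]
    - [0, 0, 0]
    - [0, 0, 0]
    - [0, 0, 0]
    - [0, 0, 0]
    - [0, 0, 0]
    - [0, 0, 0]
    - [0, 0, 0]
  claw: [0.1, 0.1, 0.1, 0.1, 0.1, 0.1, 0.1, 0.1, 0.1, 0.1, 0.1]

```text
t: 39.15
position: [450.4, 71.3, 315.3]
ee_rot: [[-0.005, 1.0, -0.002], [1.0, 0.005, -0.001], [-0.001, -0.002, -1.0]]
wrist_force: [-0.5, 0.4, 0.4]
grip_width: 0.452
gripper_force: 0.0
```

```bash
python3 - <<'E'
from h import *
a,_=grab('top');b,_=grab('scene')
cv2.imwrite('pics/fin.png',np.hstack([cv2.resize(a[110:270,250:500],(500,320)),cv2.resize(b[150:320,190:330],(264,320))]))
E
```

```text
(no output)
```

View pics/fin.png

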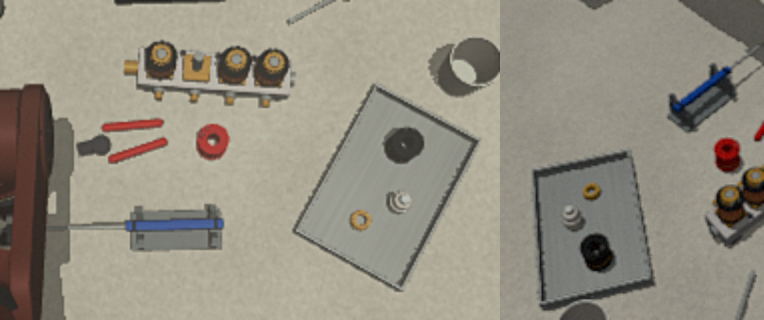

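The coil stands upright at (404,145) and the nut lies flat at (360,219), both in the tray. The pick is back in its cradle at (175,226), and the filter, red coil and cutters haven't moved. Handing in.

```bash
python3 -c "
from plant import robot
print(robot.hand_in())"
```

```text
the job is handed in; nothing more can be done
None
```

The job is done and handed in at about 39 s of the 72 s allowed: the burnt coil stands upright in the tray, terminals up, the nut lies beside it, and the pick is back in its cradle; the final pictures showed nothing else disturbed, but the hand-in returned no verdict.

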